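# Pack the ink bottles into the divided crate

### The arm

A 6-joint arm with a two-finger parallel gripper is mounted at the origin on the work surface. World frame = base frame: x ahead of the robot, y to its left, z up, the work surface at z = 0. Lengths are in mm, angles in degrees, forces in N, time in s.
With the tool pointing down it reaches from about 350 to 850 mm from the base axis. Payload 8.1 kg.
Tool frame: the origin (TCP) lies at the centre of the arm's flange, where the gripper is bolted on; the fingertips stand 173 mm ahead of it and the grasp point (between the pads) lies 155 mm ahead of it; z points along the fingers, y is the line along which they close (so a half turn about z gives the same grasp; the last joint's range is limited). The gripper opens to 85 mm and grips with 20 to 120 N. Pads are 22 mm wide; open, the fingers measure 114 mm over their backs; the gripper's body (76 mm by 85 mm) begins 54 mm behind the grasp point. The pads swing forward as they close: fully open they stand 13 mm farther back than shut.
Start: joints at [70.164, 7.471, 85.268, -0, 87.261, -4.893], TCP at [154.69, 579.722, 404.692] pointing down, gripper open.
Joint ranges: [-169.43, 169.43], [-51.17, 129.36], [1.28, 143.12], [-76.62, 256.62], [0, 156.53], [-152.29, 152.29]. Speed limits (degrees/s): [136.94, 136.94, 159.86, 180, 180, 180].

### API

Orientations are given as [roll, pitch, yaw] about the fixed x, y, z axes, in that order (R = Rz(yaw) Ry(pitch) Rx(roll)).
In Python, from bench import * gives the robot as it stands.
- The arm moves only by the shell command python3 -m jog 'ROWS' [FORCE]. ROWS is text: rows parted by semicolons, each of 7 numbers parted by spaces: the shift along the tool's x, y, z scaled (see below), then the turn, a rotation vector about the tool's x, y, z scaled (see below), then the closure, from -1 (fully open) to 1 (shut). In form: tx ty tz wx wy wz hand; .... A call has 1 to 5 rows; each row shifts and turns the commanded pose from where the row before left it, along the tool's axes as they then stand; what a row does not reach is not made up. The controller multiplies each number of a shift by 0.1 m and each number of a turn by 60 degrees. A row lasts 1/8 s, in which the tool goes at most 62.5 mm and 10.7 degrees, less where a joint would pass 70% of its speed; a pose out of reach is approached as far as the arm can. A call with a number of a shift or a turn outside -1 to 1 is refused whole. A call with a gripper value outside its range is refused whole. The fingers move at their own pace and stop on an object; FORCE is the grip in N (left out, the last holds). Time passes only in rows, so rows that do not move let the fingers close. It gives the time, the measured TCP pose, the force, the opening and the grip force at its end, in the units of the state.
- sense(): the state, without advancing time (a new reading comes with each control period).
- snapshot(name): name is "side" or "top" or "wrist"; returns a dict with "img" (384x512x3 uint8, red, green, blue), "fx", "fy", "cx", "cy" (pixels), "extrinsics" (4x4, takes a point from camera to world coordinates). Camera axes: x right, y down, z forward; pixel columns grow to the right and rows downward; lengths in mm; the calibration is good to about 2 mm. The wrist camera is an equidistant fisheye: a pixel r from the principal point sees the ray r / f radians off the axis. A picture is of the moment at which its call begins. There is no depth.
- hand_in(): hands the job in; it is judged then, once.
The state is a dict: "time": time; "joint_pos": joint angles; "qd": joint speeds; "joint_efforts": joint torques, N m; "tool_pos": TCP position; "tcp_rot": TCP orientation; "ft_force": force on the tool from outside, world axes, zero at the start; "wrist_torque": the same for the moment, N m; "finger_gap": finger opening in mm; "grip_force": force on a finger pad.
Only numpy, scipy, OpenCV 4.12 (cv2) and the standard library are available. Lean on these libraries where they do the work, as an engineer would, in place of code of your own. Each camera call takes 0.05 s, during which the arm holds its last target. There are 200 camera calls.

### The job

Pack the blue and the red ink bottle into the six-cell wooden crate beside them, each standing upright in an empty cell of its own. Set them down on the crate's floor rather than dropping them in, and leave the black bottle standing in the cell it already has.

Things in the scene. Friction and masses are not known exactly. Their poses are not given: they have to be found in the camera images.
- ink_blue: printer-ink refill bottle, closed, rigid, all blue: straight round body 42 mm in diameter up to 100 mm (white paper band at 25 to 55 mm), blue cap 25 mm in diameter up to 120 mm; 0.11 to 0.22 kg. Origin at the centre of its underside, z up its axis. Starts upright on the table at the robot's left, 50 mm or more clear of anything else; blue, red and a yellow one of the same shape swap places.
- ink_red: printer-ink refill bottle, closed, rigid, all red: straight round body 42 mm in diameter up to 100 mm (white paper band at 25 to 55 mm), red cap 25 mm in diameter up to 120 mm; 0.11 to 0.22 kg. Origin at the centre of its underside, z up its axis. Starts upright on the table, 50 mm or more clear of anything else.
- ink_black: printer-ink refill bottle, closed, rigid, all black: straight round body 42 mm in diameter up to 100 mm (white paper band at 25 to 55 mm), black cap 25 mm in diameter up to 120 mm; 0.11 to 0.22 kg. Origin at the centre of its underside, z up its axis. Already upright in one of the crate's corner cells; stays there.
- crate: open plywood crate, loose, 0.8 kg, at the robot's right, at any yaw: 158 mm along its x, 234 along its y, 48 high. Origin at the centre of its underside, z up. Walls and dividers 6 mm thick, all 48 high; floor 6 thick. 2 x 3 cells, each 70 by 70 mm inside, centres at x = -38 or 38, y = -76, 0 or 76 mm. The space above crate and bottles is free; other things on the desk are under 220 mm tall.

How it is judged (in metres and radians):
At the end, for the whole second after the job is handed in: The blue, red and black bottles all stand inside the crate, one to a cell, each with its underside on the crate's floor (no more than 14 mm above the crate's underside), within 10 degrees of vertical and at rest (x of ink_blue in the frame of crate between -0.08 and 0.08 m and y of ink_blue in the frame of crate between -0.118 and 0.118 m and z of each of ink_blue, ink_red, ink_black in the frame of crate below 0.014 m and angle between each of ink_blue, ink_red, ink_black's own z axis and vertical below 0.175 rad and linear speed of each of ink_blue, ink_red, ink_black below 0.02 m/s and x of ink_red in the frame of crate between -0.08 and 0.08 m and y of ink_red in the frame of crate between -0.118 and 0.118 m and x of ink_black in the frame of crate between -0.08 and 0.08 m and y of ink_black in the frame of crate between -0.118 and 0.118 m); the robot touches nothing.
It fails at once if a bottle falls into the crate (faster than 0.75 m/s, a free fall of about 30 mm) instead of being set down ((x of ink_blue in the frame of crate between -0.08 and 0.08 m and y of ink_blue in the frame of crate between -0.118 and 0.118 m and z of ink_blue in the frame of crate below 0.06 m and linear speed of ink_blue above 0.75 m/s) or (x of ink_red in the frame of crate between -0.08 and 0.08 m and y of ink_red in the frame of crate between -0.118 and 0.118 m and z of ink_red in the frame of crate below 0.06 m and linear speed of ink_red above 0.75 m/s)).
It fails at once if the black bottle is lifted out of its cell or tipped over by more than 25 degrees (z of ink_black in the frame of crate above 0.035 m or angle between ink_black's own z axis and vertical above 0.436 rad).
It also fails if it takes over 64 s, if anything falls off the work surface, if the arm or the gripper's body presses on something with over 40 N, if the wrist force passes 120 N, or if a joint passes its speed limit or range.

## Working session

There is one attempt and no reset: what is moved stays moved. The work goes in short steps, Python scripts to look and compute and a shell command to move; the robot and the scene stay as the last step left them, time stands still between calls to the robot, and variables do not carry over. Pictures are saved under pics/ and viewed, at most 10 in all, crops included, and the job is handed in when it is done.

```bash
mkdir -p pics; ls
python3 - <<'E'
from bench import *
import cv2,numpy as np
s=sense();print(s)
ims=[]
for n in("side","top"):
    d=snapshot(n);print(n,d["fx"],d["fy"],d["cx"],d["cy"],np.round(d["extrinsics"],3).tolist())
    cv2.imwrite(f"pics/{n}0.png",d["img"][:,:,::-1]);np.savez(f"pics/{n}0.npz",**d)
d=snapshot("wrist");print(d["fx"],d["cx"],d["cy"],np.round(d["extrinsics"],3).tolist());cv2.imwrite("pics/wrist0.png",d["img"][:,:,::-1]);np.savez("pics/wrist0.npz",**d)
E
```

```text
pics
{'time': 0.0, 'joint_pos': array([ 7.01626047e+01,  7.51684393e+00,  8.53302966e+01,  1.46730273e-03,
        8.72599039e+01, -4.89229727e+00]), 'qd': array([-0.05729683, -0.0996812 ,  0.02458924, -0.1091354 , -0.09829793,
       -0.0152722 ]), 'joint_efforts': array([ 2.05521996e-03, -5.69403327e+01, -5.00555921e+01, -5.46157150e-05,
        1.48147711e-02, -2.16307552e-05]), 'tool_pos': array([154.62502612, 579.49984739, 403.61626814]), 'tcp_rot': array([-1.79893471e+02, -1.05892109e-02,  1.65054821e+02]), 'ft_force': array([-0.70415812, -0.12166159,  0.46186985]), 'wrist_torque': array([ 0.00267203, -0.02360165,  0.01383053]), 'grip_force': 0.0, 'finger_gap': 85.40088454951336}
side 460.7555024628489 460.7555024628489 252.20079975086153 192.8129943470562 [[0.883, -0.298, 0.363, 212.447], [-0.47, -0.548, 0.692, -639.858], [-0.007, -0.782, -0.624, 661.855], [0.0, 0.0, 0.0, 1.0]]
top 422.2930617573793 422.2930617573793 259.9733658117982 197.40171052006045 [[-0.022, -0.994, 0.106, 460.486], [-1.0, 0.023, 0.007, 4.128], [-0.01, -0.106, -0.994, 1021.954], [0.0, 0.0, 0.0, 1.0]]
297.3186396354542 255.59650367219737 191.67475067432864 [[0.257, 0.918, 0.301, 75.844], [0.966, -0.244, -0.082, 599.173], [-0.002, 0.312, -0.95, 373.984], [0.0, 0.0, 0.0, 1.0]]
```

View pics/top0.png

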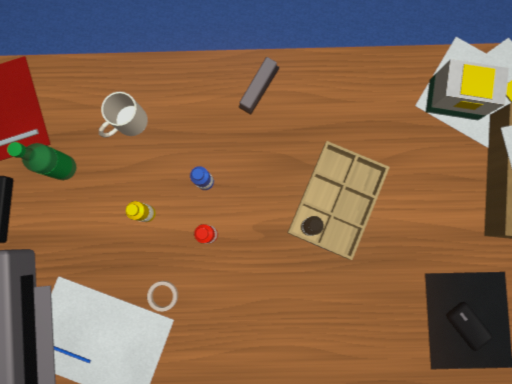

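View pics/side0.png

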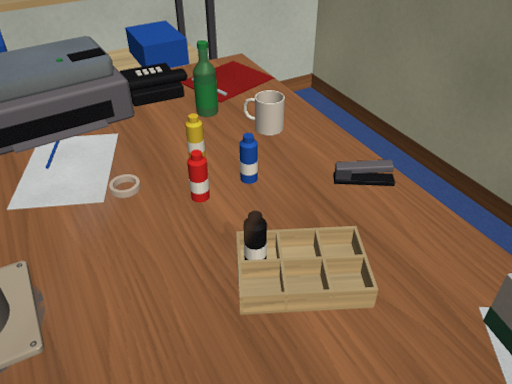

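The top view shows blue at (200,175), red at (205,234), yellow at (137,211), and the crate at about (340,200) with black in its lower-left cell (312,226). The side view shows the same layout: blue (249,158), red (199,176), black (255,237).

```bash
cat > h.py <<'E'
import numpy as np,cv2
def load(n): return dict(np.load(f"pics/{n}.npz"))
def ray(d,u,v):
    E=d["extrinsics"];r=E[:3,:3]@np.array([(u-d["cx"])/d["fx"],(v-d["cy"])/d["fy"],1]);return E[:3,3],r/np.linalg.norm(r)
def plane(d,u,v,z):
    o,r=ray(d,u,v);return o+r*(z-o[2])/r[2]
def proj(d,p):
    E=d["extrinsics"];q=E[:3,:3].T@(np.asarray(p)-E[:3,3]);return np.array([d["fx"]*q[0]/q[2]+d["cx"],d["fy"]*q[1]/q[2]+d["cy"]]),q[2]
def tri(a,b):
    (o1,r1),(o2,r2)=a,b
    t=np.linalg.lstsq(np.c_[r1,-r2],o2-o1,rcond=None)[0];p,q=o1+t[0]*r1,o2+t[1]*r2
    return (p+q)/2,np.linalg.norm(p-q)
def mask(d,col):
    H=cv2.cvtColor(d["img"],cv2.COLOR_RGB2HSV).astype(int);h,s,v=H[...,0],H[...,1],H[...,2]
    if col=="blue":m=(abs(h-113)<14)&(s>150)
    if col=="red":m=((h<5)|(h>174))&(s>180)
    if col=="crate":m=(h>10)&(h<28)&(s<135)&(v>110)
    if col=="black":m=(v<50)
    return m.astype(np.uint8)
def blob(m,near,lim=60,mina=25):
    n,l,st,c=cv2.connectedComponentsWithStats(m)
    ok=[i for i in range(1,n) if st[i,4]>mina and np.hypot(*(c[i]-near))<lim]
    i=max(ok,key=lambda i:st[i,4]) ;return l==i,c[i],st[i]
E
python3 - <<'E'
from h import *
T,S=load("top0"),load("side0")
nad=np.array([260,242.])
for col,t,s in(("blue",(200,176),(248,150)),("red",(205,234),(199,170)),("black",(312,226),(255,225))):
    m,c,st=blob(mask(T,col),t,20);p=np.argwhere(m)[:,::-1]
    e=np.array(proj(T,plane(T,*c,60)+[0,0,200])[0])-c;e/=np.linalg.norm(e)
    k=(p-c)@e; w=(p-c)@np.array([-e[1],e[0]]);far=np.percentile(k,99)+.7
    r=12.5*T["fx"]/900; ct=c+e*(far-r)+np.array([-e[1],e[0]])*np.median(w)
    m2,c2,st2=blob(mask(S,col),s,25);q=np.argwhere(m2)[:,::-1];top=q[q[:,1]<q[:,1].min()+5]
    dep=proj(S,plane(S,*c2,70))[1]
    cs=np.array([(top[:,0].min()+top[:,0].max())/2,q[:,1].min()-.3+12.5*.62*S["fx"]/dep])
    print(col,"top",ct.round(1),st,"side",cs.round(1),st2,"tri",[np.round(x,1) for x in tri(ray(T,*ct),ray(S,*cs))],"at z120:",plane(T,*ct,120).round(1),plane(S,*cs,120).round(1))
m=mask(T,"crate");m[:, :270]=0;m[:,410:]=0;m[:120]=0;m[280:]=0
m=cv2.morphologyEx(m,cv2.MORPH_CLOSE,np.ones((7,7)));b,c,st=blob(m,(340,200),40)
cnt=cv2.findContours(b.astype(np.uint8),0,2)[0][0]
box=cv2.boxPoints(cv2.minAreaRect(cnt));print("box",box.round(1).tolist())
P=np.array([plane(T,*x,48) for x in box]);print(P.round(1).tolist(),[np.linalg.norm(P[i]-P[i-1]).round(1) for i in range(4)])
I=T["img"][:,:,::-1].copy();cv2.drawContours(I,[box.astype(int)],0,(0,255,0),1)
I=cv2.resize(I[110:290,160:420],None,fx=3,fy=3,interpolation=cv2.INTER_CUBIC)
cv2.imwrite("pics/crop1.png",I)
J=cv2.resize(S["img"][120:320,160:400,::-1],None,fx=3,fy=3,interpolation=cv2.INTER_CUBIC);cv2.imwrite("pics/crop2.png",J)
E
```

```text
blue top [197.9 173.3] [192 167  17  17 222] side [247.5 136. ] [240 133  17  31 449] tri [array([612.5, 143.6, 121.7]), np.float64(1.1)] at z120: [612.3 144.1 120. ] [614.3 145.9 120. ]
red top [200.3 232.9] [195 225  19  18 275] side [195.5 153.2] [188 150  20  33 505] tri [array([485. , 139.3, 119.2]), np.float64(2.8)] at z120: [483.6 139.7 120. ] [485.8 137.6 120. ]Traceback (most recent call last):
  File "<stdin>", line 5, in <module>
  File "h.py", line 23, in blob
    i=max(ok,key=lambda i:st[i,4]) ;return l==i,c[i],st[i]
ValueError: max() iterable argument is empty
```

Run:
```python
from h import *
T,S=load("top0"),load("side0")
H=cv2.cvtColor(T["img"],cv2.COLOR_RGB2HSV)
for p in((340,165),(325,145),(340,240),(300,215),(280,150),(300,280),(312,226)):print(p,H[p[1],p[0]],T["img"][p[1],p[0]])
I=cv2.resize(T["img"][130:270,270:400,::-1],None,fx=4,fy=4,interpolation=cv2.INTER_CUBIC)
J=cv2.resize(S["img"][205:320,225:385,::-1],None,fx=3.5,fy=3.5,interpolation=cv2.INTER_CUBIC)
cv2.imwrite("pics/crop1.png",I);cv2.imwrite("pics/crop2.png",J)
```

```text
(340, 165) [ 20 101 185] [185 161 112]
(325, 145) [ 20 105 161] [161 138  95]
(340, 240) [ 20 101 186] [186 162 112]
(300, 215) [ 20 101 197] [197 171 119]
(280, 150) [ 14 163 155] [155 101  56]
(300, 280) [ 14 162 151] [151  99  55]
(312, 226) [15 80 64] [64 54 44]
```

View pics/crop1.png

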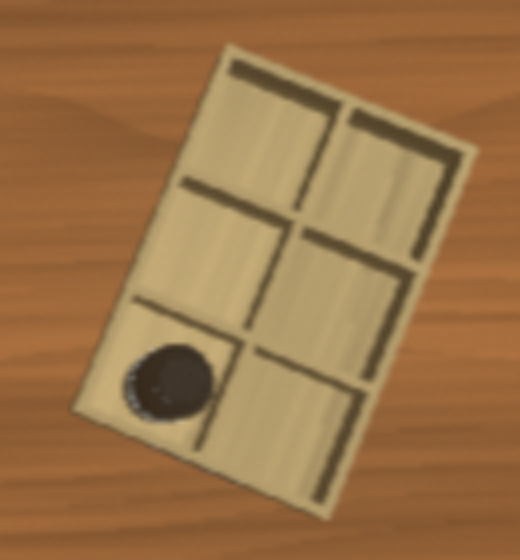

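View pics/crop2.png

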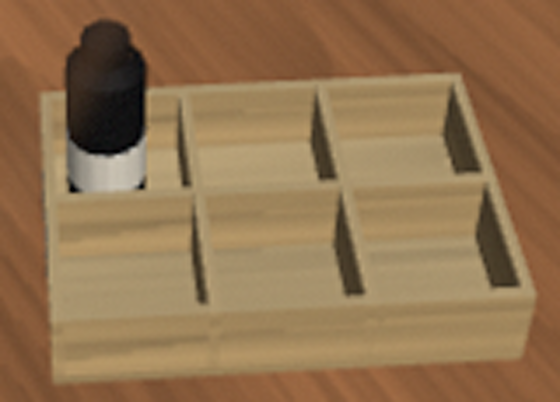

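The crops show the crate's rim corners at, in top-view pixels, (327.5,141), (389.5,167.5), (352,260), (288,232.5). In the side view they are (356.4,226.4), (377.3,290), (239.3,296), (237,231). Black stands in the low-x, high-y corner cell and the other five cells are empty.

Run:
```python
from h import *
T,S=load("top0"),load("side0")
t=[(327.5,141.2),(389.5,167.5),(352,260),(288,232.5)];s=[(356.4,226.4),(377.3,289.9),(239.3,295.9),(237,231.3)]
P=[tri(ray(T,*a),ray(S,*b)) for a,b in zip(t,s)]
for p,e in P:print(p.round(1),round(e,1))
m=mask(T,"crate");m[:, :270]=0;m[:,410:]=0;m[:120]=0;m[280:]=0
m=cv2.morphologyEx(m,cv2.MORPH_CLOSE,np.ones((7,7)));b,c,st=blob(m,(340,200),40)
cnt=cv2.findContours(b.astype(np.uint8),0,2)[0][0]
box=cv2.boxPoints(cv2.minAreaRect(cnt));print("box",box.round(1).tolist())
Q1=np.array([plane(T,*x,48) for x in t]);Q2=np.array([plane(S,*x,48) for x in s])
for Q in(Q1,Q2):print(Q.round(1).tolist(),[np.linalg.norm(Q[i]-Q[i-1]).round(1) for i in range(4)],Q.mean(0).round(1))
Q=(Q1+Q2)/2;c=Q.mean(0)[:2]
ey=(Q[0]-Q[3]+Q[1]-Q[2])[:2];ey/=np.linalg.norm(ey);ex=np.array([ey[1],-ey[0]])
print("c",c,"yaw ey",np.degrees(np.arctan2(ey[1],ey[0])))
for j in(-76,0,76):
  for i in(-38,38):print(i,j,(c+ex*i+ey*j).round(1))
# black body centre check: band etc
m2,c2,st2=blob((load("top0")["img"].max(2)<90).astype(np.uint8),(313,226),15);print("black",c2,plane(T,*c2,110),st2)
```

```text
[ 694.7 -150.6   51.3] 4.2
[ 628.6 -291.9   50.7] 3.3
[ 418.2 -194.8   53. ] 3.7
[484.3 -52.   51.1] 5.2
box [[286.6000061035156, 233.3000030517578], [325.3999938964844, 139.8000030517578], [390.5, 166.89999389648438], [351.79998779296875, 260.29998779296875]]
[[693.6, -150.1, 48.0], [627.6, -291.8, 48.0], [416.3, -195.1, 48.0], [482.0, -51.2, 48.0]] [np.float64(233.6), np.float64(156.4), np.float64(232.4), np.float64(158.2)] [ 554.9 -172.    48. ]
[[699.5, -148.5, 48.0], [632.2, -290.9, 48.0], [421.6, -191.8, 48.0], [488.2, -49.9, 48.0]] [np.float64(233.2), np.float64(157.5), np.float64(232.7), np.float64(156.7)] [ 560.4 -170.3   48. ]
c [ 557.62428605 -171.14761554] yaw ey -24.96764708922403
-38 -76 [ 504.8 -104.6]
38 -76 [ 472.7 -173.5]
-38 0 [ 573.7 -136.7]
38 0 [ 541.6 -205.6]
-38 76 [ 642.6 -168.8]
38 76 [ 610.5 -237.7]
black [312.60750853 225.36518771] [ 494.7251848  -101.03864383  110.        ] [302 216  21  19 293]
```

Measurements agree with the given sizes: caps at z≈120, crate 157×233. I'll go above blue at yaw 155 (aligned with the crate).

```bash
python3 -m jog '0 0 0 0 0 0.167 -1;-0.5 -0.167 0 0 0 0 -1;-0.5 -0.167 0 0 0 0 -1;-0.5 -0.167 0 0 0 0 -1;-0.5 -0.167 0 0 0 0 -1' 60; python3 -m jog '-0.5 -0.167 0 0 0 0 -1;-0.5 -0.167 0 0 0 0 -1;-0.5 -0.167 0 0 0 0 -1;-0.5 -0.167 0 0 0 0 -1;-0.5 -0.167 0 0 0 0 -1'; python3 -m jog '-0.5 -0.167 0 0 0 0 -1;-0.5 -0.167 0 0 0 0 -1;-0.5 -0.167 0 0 0 0 -1;0 0 0 0 0 0 -1'
python3 - <<'E'
from bench import *
import cv2,numpy as np
d=snapshot("wrist");cv2.imwrite("pics/wrist1.png",d["img"][:,:,::-1]);np.savez("pics/wrist1.npz",**d);print(sense()["joint_pos"].round(1),np.round(d["extrinsics"],2).tolist())
E
```

```text
time: 0.78
tool_pos: [308.7, 433.4, 404.4]
tcp_rot: [-180.0, -0.0, 155.1]
ft_force: [0.5, 0.0, 0.4]
finger_gap: 85.5
grip_force: 0.0
time: 1.4
tool_pos: [500.2, 252.1, 404.5]
tcp_rot: [-180.0, -0.0, 155.0]
ft_force: [0.4, 0.5, -0.4]
finger_gap: 85.4
grip_force: 0.0
time: 1.9
tool_pos: [615.9, 141.7, 403.5]
tcp_rot: [-179.9, -0.0, 154.8]
ft_force: [-0.4, 0.1, 0.7]
finger_gap: 85.2
grip_force: 0.0
[  8.5  12.4  79.9   0.   87.8 -56.4] [[0.43, 0.86, 0.28, 542.03], [0.91, -0.4, -0.13, 174.9], [-0.0, 0.31, -0.95, 373.78], [0.0, 0.0, 0.0, 1.0]]
```

View pics/wrist1.png

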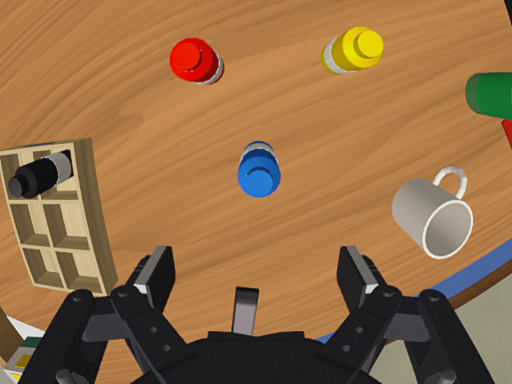

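The wrist view shows the blue cap top at (260,181), the red cap at (188,59), and the path clear. I'll cast both with the fisheye model.

```bash
cat >> h.py <<'E'
def fray(d,u,v):
    E=d["extrinsics"];x=np.array([u-d["cx"],v-d["cy"]]);r=np.hypot(*x);th=r/d["fx"]
    q=np.r_[x/r*np.sin(th),np.cos(th)] if r>0 else np.array([0,0,1.]);return E[:3,3],E[:3,:3]@q
def fplane(d,u,v,z):
    o,r=fray(d,u,v);return o+r*(z-o[2])/r[2]
E
python3 - <<'E'
from h import *
W,T=load("wrist1"),load("top0")
for n,p,t in(("blue",(259.5,181),(197.9,173.3)),("red",(187,59.5),(200.3,232.9))):
    print(n,fplane(W,*p,120).round(1),[np.round(x,1) for x in tri(fray(W,*p),ray(T,*t))])
    m,c,st=blob(mask(W,n),p,25);print(c.round(1),st)
E
```

```text
blue [609.7 146.4 120. ] [array([613.4, 145.5, 109.1]), np.float64(1.6)]
[258.5 173.2] [ 238  149   42   48 1566]
red [485.9 136.6 120. ] [array([485. , 138.1, 122.7]), np.float64(3.8)]
[193.3  60.1] [ 170   38   48   44 1613]
```

```bash
python3 -m jog '0.02 0 0.45 0 0 0 -1;0 0 0.45 0 0 0 -1;0 0 0.45 0 0 0 -1;0 0 0.2 0 0 0 -1;0 0 0.18 0 0 0 -1' 50; python3 -m jog '0 0 0 0 0 0 -1;0 0 0 0 0 0 1;0 0 0 0 0 0 1;0 0 0 0 0 0 1;0 0 0 0 0 0 1';python3 -m jog '0 0 0 0 0 0 1;0 0 0 0 0 0 1;0 0 0 0 0 0 1;0 0 0 0 0 0 1'
```

```text
time: 2.58
tool_pos: [612.2, 146.4, 231.7]
tcp_rot: [180.0, 0.0, 155.1]
ft_force: [1.0, -0.9, 0.4]
finger_gap: 85.2
grip_force: 0.0
time: 3.2
tool_pos: [613.0, 145.6, 233.4]
tcp_rot: [179.9, 0.1, 155.0]
ft_force: [-0.1, -0.7, 6.5]
finger_gap: 41.1
grip_force: 51.2
time: 3.7
tool_pos: [613.0, 145.7, 233.3]
tcp_rot: [179.9, 0.1, 155.0]
ft_force: [-0.7, -0.4, 5.8]
finger_gap: 40.8
grip_force: 51.2
```

```bash
python3 -m jog '0 0 -0.2 0 0 0 1;0 0 -0.4 0 0 0 1;0 0 -0.4 0 0 0 1;0 0 -0.3 0 0 0 1;0 0 -0.1 0 0 0 1'; python3 -m jog '-0.1 -0.17 0 0 0 0 1;-0.2 -0.34 0 0 0 0 1;-0.25 -0.42 0 0 0 0 1;-0.25 -0.42 0 0 0 0 1;-0.25 -0.42 0 0 0 0 1'; python3 -m jog '-0.25 -0.42 0 0 0 0 1;-0.2 -0.34 0 0 0 0 1;-0.107 -0.187 0 0 0 0 1;0 0 0 0 0 0 1;0 0 0 0 0 0 1'
python3 - <<'E'
from bench import *
import cv2,numpy as np
I=[]
for n in("wrist","side","top"):
    d=snapshot(n);np.savez(f"pics/{n}2.npz",**d);I.append(d["img"][:,:,::-1])
a=I[0];b=np.vstack([I[1][100:350,150:430],I[2][110:290,200:420][:, :, :]]) if 0 else I[1]
cv2.imwrite("pics/mix2.png",cv2.resize(np.hstack([a,I[1],I[2]])[:, :],(1536,384))[:, :1024][:, :] if 0 else cv2.resize(np.hstack([a,I[2]]),(800,300)))
E
```

```text
time: 4.32
tool_pos: [612.7, 145.8, 375.4]
tcp_rot: [179.8, 0.2, 155.0]
ft_force: [-0.1, -0.2, -1.9]
finger_gap: 40.8
grip_force: 50.8
time: 4.95
tool_pos: [632.0, -61.6, 369.3]
tcp_rot: [-179.9, -0.2, 155.0]
ft_force: [1.2, 0.3, -1.3]
finger_gap: 40.9
grip_force: 50.8
time: 5.58
tool_pos: [643.1, -167.7, 370.9]
tcp_rot: [180.0, -0.1, 155.1]
ft_force: [0.3, -0.4, -2.0]
finger_gap: 40.9
grip_force: 50.9
```

View pics/mix2.png

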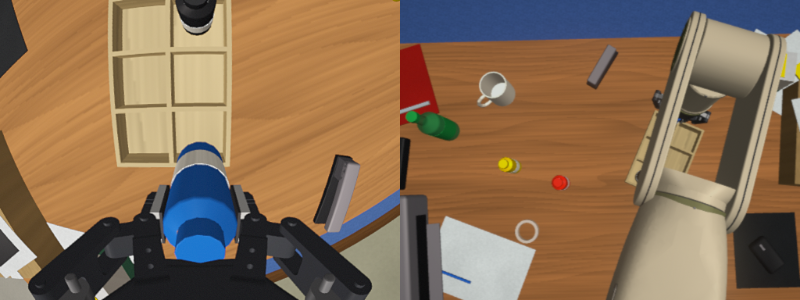

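The wrist view shows the blue bottle held upright. In full-res pixels, crate rim corners are at (151,212) and (294,214), and divider junctions at (220,65) and (220,136). I'll check the crate pose from these.

Run:
```python
from h import *
W=load("wrist2")
m=mask(W,"crate");g=cv2.cvtColor(W["img"],cv2.COLOR_RGB2GRAY)
for p in((220.2,65.3),(220.2,135.7),(151,212),(294,214)):print(p,fplane(W,*p,48).round(1))
c=np.array([557.6,-171.1]);a=np.radians(-25);ey=np.array([np.cos(a),np.sin(a)]);ex=np.array([ey[1],-ey[0]])
for i,j in((0,-38),(0,38),(79,117),(-79,117)):print((c+i*ex+j*ey).round(1))
cv2.imwrite("pics/crop3.png",cv2.resize(W["img"][:260,120:330,::-1],None,fx=2.3,fy=2.3,interpolation=cv2.INTER_CUBIC))
```

```text
(220.2, 65.3) [ 525.1 -152.1   48. ]
(220.2, 135.7) [ 588.3 -182.5   48. ]
(151, 212) [ 628.8 -290.6   48. ]
(294, 214) [ 696.4 -148.5   48. ]
[ 523.2 -155. ]
[ 592.  -187.2]
[ 630.3 -292.1]
[ 697.  -148.9]
```

View pics/crop3.png

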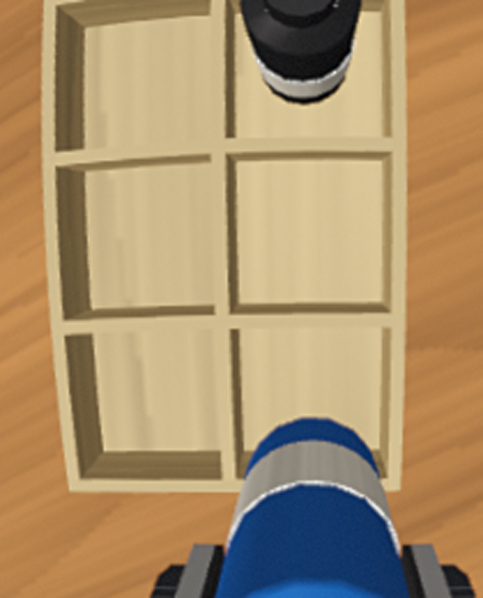

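The crate pose is confirmed within 2 mm, so I'll lower the bottle.

```bash
python3 -m jog '0 0 0.3 0 0 0 1;0 0 0.4 0 0 0 1;0 0 0.3 0 0 0 1;0 0 0.2 0 0 0 1;0 0 0.08 0 0 0 1'; python3 -m jog '0 0 0.03 0 0 0 1;0 0 0.02 0 0 0 1;0 0 0 0 0 0 1;0 0 0 0 0 0 1'
```

```text
time: 6.35
tool_pos: [643.1, -167.8, 242.5]
tcp_rot: [-180.0, -0.1, 155.1]
ft_force: [-0.8, 0.7, -2.3]
finger_gap: 41.2
grip_force: 50.8
time: 6.85
tool_pos: [643.5, -168.6, 239.4]
tcp_rot: [180.0, 0.1, 155.0]
ft_force: [-0.1, 0.9, -2.0]
finger_gap: 40.5
grip_force: 50.8
```

Not yet in contact, so I'll keep inching down.

```bash
python3 -m jog '0 0 0.01 0 0 0 1;0 0 0.01 0 0 0 1;0 0 0 0 0 0 1;0 0 0 0 0 0 1'; python3 -m jog '0 0 0.01 0 0 0 1;0 0 0.0 0 0 0 1;0 0 0 0 0 0 1'
```

```text
time: 7.35
tool_pos: [643.8, -168.7, 239.4]
tcp_rot: [180.0, 0.1, 155.0]
ft_force: [-6.0, 1.3, 12.6]
finger_gap: 40.9
grip_force: 52.3
time: 7.72
tool_pos: [643.9, -168.7, 239.4]
tcp_rot: [180.0, 0.1, 155.0]
ft_force: [-9.1, 2.5, 18.0]
finger_gap: 41.1
grip_force: 52.9
```

Firm contact with the floor: release and rise.

```bash
python3 -m jog '0 0 -0.02 0 0 0 1;0 0 0 0 0 0 1;0 0 0 0 0 0 -1;0 0 0 0 0 0 -1;0 0 0 0 0 0 -1'; python3 -m jog '0 0 0 0 0 0 -1;0 0 0 0 0 0 -1;0 0 -0.1 0 0 0 -1;0 0 -0.4 0 0 0 -1;0 0 -0.5 0 0 0 -1'; python3 -m jog '0 0 -0.5 0 0 0 -1;0 0 -0.2 0 0 0 -1;0 0 0 0 0 0 -1'
python3 - <<'E'
from bench import *
import cv2,numpy as np
d=snapshot("wrist");np.savez("pics/wrist3.npz",**d);s=snapshot("side");np.savez("pics/side3.npz",**s)
cv2.imwrite("pics/mix3.png",cv2.resize(np.hstack([d["img"],s["img"]])[:,:,::-1],(800,300)))
E
```

```text
time: 8.35
tool_pos: [643.1, -168.4, 237.2]
tcp_rot: [-180.0, -0.0, 155.0]
ft_force: [0.1, -0.3, -0.4]
finger_gap: 85.1
grip_force: 0.0
time: 8.98
tool_pos: [642.8, -168.3, 338.0]
tcp_rot: [-180.0, -0.1, 155.0]
ft_force: [1.1, 0.9, 0.7]
finger_gap: 85.1
grip_force: 0.0
time: 9.35
tool_pos: [643.7, -168.6, 410.2]
tcp_rot: [180.0, 0.2, 155.0]
ft_force: [0.3, 0.1, -0.0]
finger_gap: 85.8
grip_force: 0.0
```

View pics/mix3.png

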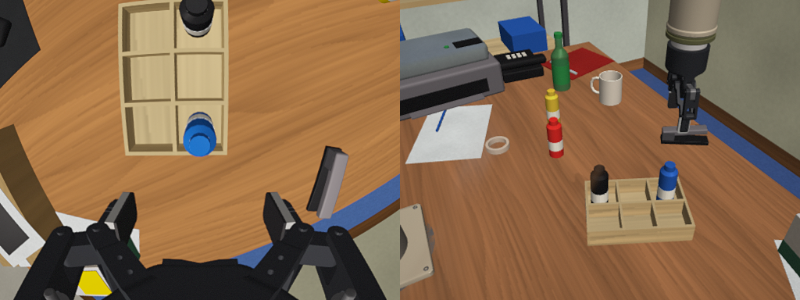

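The pictures show blue standing upright in its corner cell of the crate (wrist full-res 256,172) and black undisturbed. Now to red.

```bash
python3 -m jog '0.389 0.301 0 0 0 0 -1;0.389 0.301 0 0 0 0 -1;0.389 0.301 0 0 0 0 -1;0.389 0.301 0 0 0 0 -1;0.389 0.301 0 0 0 0 -1'; python3 -m jog '0.389 0.301 0 0 0 0 -1;0.389 0.301 0 0 0 0 -1;0 0 0 0 0 0 -1;0 0 0 0 0 0 -1'
python3 - <<'E'
from bench import *
from h import *
d=snapshot("wrist");np.savez("pics/wrist4.npz",**d)
s=sense();print(s["tool_pos"],s["joint_pos"].round(1))
m,c,st=blob(mask(d,"red"),(258,175),60);print(c,st)
p=np.argwhere(m)[:,::-1];b=p[:,1].max();r=12.5*d["fx"]/280
low=p[p[:,1]>b-12]; u=(low[:,0].min()+low[:,0].max())/2
h=[x for x in(cv2.HoughCircles(cv2.medianBlur(d["img"][:,:,2 if 0 else 0],3),cv2.HOUGH_GRADIENT,1,10,param1=80,param2=12,minRadius=10,maxRadius=20),)]
print("cap est",u,b, "z120 of (u,b-18):",fplane(d,u,b-18,120).round(1))
cv2.imwrite("pics/crop4.png",cv2.resize(d["img"][100:240,180:340,::-1],None,fx=3,fy=3))
E
```

```text
time: 10.07
tool_pos: [529.0, 51.3, 404.7]
tcp_rot: [-179.9, -0.2, 155.0]
ft_force: [0.3, 0.4, -0.3]
finger_gap: 85.2
grip_force: 0.0
time: 10.58
tool_pos: [485.1, 137.3, 405.9]
tcp_rot: [-179.9, -0.1, 155.1]
ft_force: [-0.7, 0.1, -1.0]
finger_gap: 85.3
grip_force: 0.0
[485.39422418 136.85916879 406.2175554 ] [  9.9  -7.5 100.   -0.   87.6 -55.1]
[256.0065189  176.44589309] [ 236  153   41   47 1534]
cap est 256.0 199 z120 of (u,b-18): [477.7 138.9 120. ]
```

View pics/crop4.png

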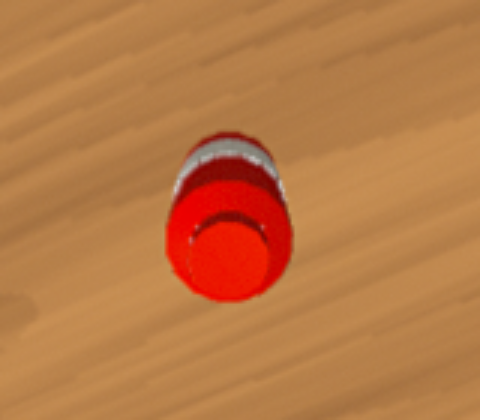

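The crop shows the red cap centred at full-res pixel (256,186), i.e. about (482,138), within 2–3 mm of the earlier estimate. Descend with a 1.5 mm correction.

```bash
python3 -m jog '0.015 0 0.45 0 0 0 -1;0 0 0.45 0 0 0 -1;0 0 0.45 0 0 0 -1;0 0 0.2 0 0 0 -1;0 0 0.18 0 0 0 -1' 50; python3 -m jog '0 0 0 0 0 0 -1;0 0 0 0 0 0 1;0 0 0 0 0 0 1;0 0 0 0 0 0 1;0 0 0 0 0 0 1';python3 -m jog '0 0 0 0 0 0 1;0 0 0 0 0 0 1;0 0 0 0 0 0 1;0 0 0 0 0 0 1'; python3 -m jog '0 0 -0.2 0 0 0 1;0 0 -0.4 0 0 0 1;0 0 -0.4 0 0 0 1;0 0 -0.3 0 0 0 1;0 0 -0.1 0 0 0 1'
```

```text
time: 11.25
tool_pos: [484.1, 136.9, 233.0]
tcp_rot: [-179.9, -0.1, 154.9]
ft_force: [0.4, 0.3, 0.4]
finger_gap: 85.7
grip_force: 0.0
time: 11.88
tool_pos: [484.5, 138.1, 236.0]
tcp_rot: [180.0, 0.1, 155.0]
ft_force: [-0.4, -2.1, 6.7]
finger_gap: 40.5
grip_force: 50.3
time: 12.38
tool_pos: [484.5, 138.1, 236.0]
tcp_rot: [180.0, 0.1, 155.0]
ft_force: [-2.4, -0.5, 5.7]
finger_gap: 40.5
grip_force: 50.3
time: 13.0
tool_pos: [484.4, 138.3, 377.0]
tcp_rot: [179.9, 0.2, 155.0]
ft_force: [1.1, -0.8, -1.8]
finger_gap: 40.7
grip_force: 50.9
```

```bash
python3 -m jog '0 0 -0.3 0 0 0 1;-0.1 -0.145 0 0 0 0 1;-0.28 -0.406 0 0 0 0 1;-0.28 -0.406 0 0 0 0 1;-0.28 -0.406 0 0 0 0 1'; python3 -m jog '-0.28 -0.406 0 0 0 0 1;-0.28 -0.406 0 0 0 0 1;-0.28 -0.406 0 0 0 0 1;-0.195 -0.285 0 0 0 0 1;0 0 0 0 0 0 1';python3 -m jog '0 0 0 0 0 0 1;0 0 0 0 0 0 1'
python3 - <<'E'
from bench import *
import cv2,numpy as np
d=snapshot("wrist");np.savez("pics/wrist5.npz",**d)
cv2.imwrite("pics/w5.png",d["img"][:,:,::-1])
E
```

```text
time: 13.62
tool_pos: [511.2, -27.4, 402.2]
tcp_rot: [-179.9, -0.1, 155.0]
ft_force: [1.4, 0.4, -2.4]
finger_gap: 40.8
grip_force: 51.0
time: 14.25
tool_pos: [541.2, -208.2, 401.7]
tcp_rot: [-180.0, -0.2, 154.8]
ft_force: [-0.1, 1.0, -1.7]
finger_gap: 41.0
grip_force: 51.1
time: 14.5
tool_pos: [541.9, -204.3, 403.9]
tcp_rot: [180.0, -0.1, 155.1]
ft_force: [0.5, 0.0, -0.9]
finger_gap: 40.6
grip_force: 51.1
```

View pics/w5.png

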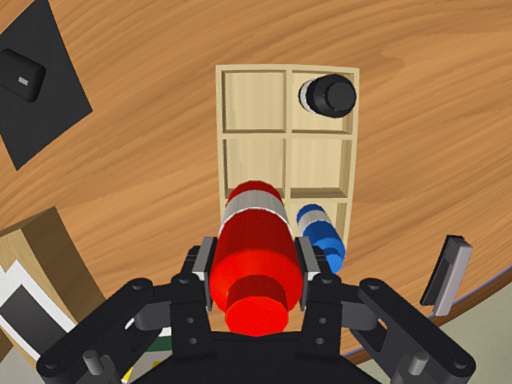

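The picture shows red held above the crate, with black at (332,95) and blue at (320,238) standing upright. Divider junctions are at (288,135) and (287,199), left wall corners at (218,66) and top-right at (358,69). I'll check these numerically.

Run:
```python
from h import *
W=load("wrist5")
c=np.array([557.6,-171.1]);a=np.radians(-25);ey=np.array([np.cos(a),np.sin(a)]);ex=np.array([ey[1],-ey[0]])
D=[]
for p,(i,j) in zip([(288,135),(287,199),(218,66),(358,69)],[(0,-38),(0,38),(79,-117),(-79,-117)]):
    q=fplane(W,*p,48)[:2];e=c+i*ex+j*ey;print(q.round(1),e.round(1));D.append(q-e)
print(np.mean(D,0))
m=mask(W,"blue");b,cc,st=blob(m,(320,235),30);print(cc,st)
```

```text
[ 520.1 -156.4] [ 523.2 -155. ]
[ 588.4 -187. ] [ 592.  -187.2]
[ 418.6 -193.3] [ 418.2 -193.3]
[482.4 -52.6] [484.9 -50.1]
[-2.19128627 -0.93964041]
[326.54761905 242.90035273] [ 303  221   42   53 1134]
```

The crate hasn't moved. Expected floor contact is at TCP z≈242, so lower the red bottle.

```bash
python3 -m jog '0 0 0.3 0 0 0 1;0 0 0.45 0 0 0 1;0 0 0.4 0 0 0 1;0 0 0.25 0 0 0 1;0 0 0.1 0 0 0 1'; python3 -m jog '0 0 0.03 0 0 0 1;0 0 0.02 0 0 0 1;0 0 0 0 0 0 1;0 0 0 0 0 0 1'
```

```text
time: 15.18
tool_pos: [541.4, -204.0, 252.8]
tcp_rot: [180.0, -0.2, 155.1]
ft_force: [0.2, 0.6, -0.7]
finger_gap: 40.6
grip_force: 51.1
time: 15.68
tool_pos: [542.4, -205.3, 250.5]
tcp_rot: [-180.0, 0.1, 155.0]
ft_force: [-0.9, 0.1, -1.9]
finger_gap: 40.8
grip_force: 51.1
```

```bash
python3 -m jog '0 0 0.02 0 0 0 1;0 0 0.02 0 0 0 1;0 0 0.01 0 0 0 1;0 0 0 0 0 0 1;0 0 0 0 0 0 1'; python3 -m jog '0 0 0.01 0 0 0 1;0 0 0.01 0 0 0 1;0 0 0 0 0 0 1;0 0 0 0 0 0 1'
```

```text
time: 16.3
tool_pos: [542.1, -205.1, 244.7]
tcp_rot: [-180.0, -0.0, 155.0]
ft_force: [-0.2, -0.9, -1.2]
finger_gap: 40.5
grip_force: 51.1
time: 16.8
tool_pos: [542.1, -205.1, 242.7]
tcp_rot: [-180.0, -0.0, 155.0]
ft_force: [0.6, -0.0, -1.9]
finger_gap: 40.9
grip_force: 51.1
```

```bash
python3 -m jog '0 0 0.01 0 0 0 1;0 0 0.01 0 0 0 1;0 0 0 0 0 0 1;0 0 0 0 0 0 1'
```

```text
time: 17.3
tool_pos: [542.4, -205.3, 242.1]
tcp_rot: [-180.0, 0.1, 155.0]
ft_force: [-3.1, 1.1, 7.7]
finger_gap: 41.0
grip_force: 52.0
```

```bash
python3 -m jog '0 0 -0.01 0 0 0 1;0 0 0 0 0 0 1;0 0 0 0 0 0 -1;0 0 0 0 0 0 -1;0 0 0 0 0 0 -1'; python3 -m jog '0 0 0 0 0 0 -1;0 0 0 0 0 0 -1;0 0 -0.1 0 0 0 -1;0 0 -0.4 0 0 0 -1;0 0 -0.5 0 0 0 -1'; python3 -m jog '0 0 -0.5 0 0 0 -1;0 0 -0.2 0 0 0 -1;0 0 0 0 0 0 -1;0 0 0 0 0 0 -1'
python3 - <<'E'
from bench import *
from h import *
S=snapshot("side")
np.savez("pics/side6.npz",**S)
c=np.array([557.6,-171.1]);a=np.radians(-25);ey=np.array([np.cos(a),np.sin(a)]);ex=np.array([ey[1],-ey[0]])
for n,(i,j) in(("red",(38,0)),("blue",(-38,76))):
    g=np.r_[c+i*ex+j*ey,0]; top,dep=proj(S,g+[0,0,126]);mid=proj(S,g+[0,0,95])[0]
    m,cc,st=blob(mask(S,n),mid,35);p=np.argwhere(m)[:,::-1]
    t=p[p[:,1]<p[:,1].min()+5];cs=((t[:,0].min()+t[:,0].max())/2,p[:,1].min()+12.5*.62*S["fx"]/dep)
    vx,vy,_,_=cv2.fitLine(p.astype(np.float32),2,0,.01,.01).ravel()
    up=proj(S,g+[0,0,126])[0]-proj(S,g+[0,0,60])[0]
    print(n,"exp top",top.round(1),"seen",np.round(cs,1),"tilt exp/seen",np.degrees(np.arctan2(up[0],-up[1])).round(1),np.degrees(np.arctan(-vx/vy)).round(1),st)
E
```

```text
time: 17.92
tool_pos: [542.0, -205.1, 241.6]
tcp_rot: [-180.0, -0.0, 155.0]
ft_force: [0.4, -0.1, -0.0]
finger_gap: 85.5
grip_force: 0.0
time: 18.55
tool_pos: [541.6, -204.8, 342.2]
tcp_rot: [180.0, -0.1, 155.0]
ft_force: [1.3, -0.8, 0.5]
finger_gap: 85.5
grip_force: 0.0
time: 19.05
tool_pos: [541.7, -204.9, 409.5]
tcp_rot: [180.0, -0.2, 155.0]
ft_force: [0.5, -0.0, -1.2]
finger_gap: 85.4
grip_force: 0.0
red exp top [307.3 243.5] seen [308.5 242.7] tilt exp/seen 5.4 5.5 [295 238  25  40 815]
blue exp top [343.7 211.3] seen [345.  211.4] tilt exp/seen 8.8 8.1 [331 207  25  37 712]
```

Both cap tops are within about 1.5 px of where they should be, and both bottles stand upright. Handing in.

```bash
python3 -c "
from bench import *
print(hand_in())"
```

```text
the job is handed in; nothing more can be done
None
```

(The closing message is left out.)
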